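Hook the freshly sprayed pail onto the drying rack

ROBOT

A 6-joint arm with a two-finger parallel gripper is mounted at the origin on the work surface. World frame = base frame: x ahead of the robot, y to its left, z up, the work surface at z = 0. Lengths are in m, angles in rad, forces in N, time in s.
With the tool pointing down it reaches from about 0.25 to 0.725 m from the base axis. Payload 4 kg.
Tool frame: the origin (TCP) lies midway between the tips of the shut fingers; the grasp point (between the pads) lies 19 mm behind it; z points along the fingers, y is the line along which they close (so a half turn about z gives the same grasp; the last joint's range is limited). The gripper opens to 85 mm and grips with 20 to 120 N. Pads are 22 mm wide; open, the fingers measure 114 mm over their backs; the gripper's body (76 mm by 85 mm) begins 54 mm behind the grasp point. The pads swing forward as they close: fully open they stand 13 mm farther back than shut.
Start: joints at [-1.158, 0.241, 0.005, 1.335, 0, 1.571], TCP at [0.201, -0.458, 0.231] pointing down, gripper open.
Joint ranges: [-2.72, 2.72], [-1.05, 1.87], [-1.09, 1.28], [-1.99, 2.15], [-1.42, 1.44], [-3.14, 3.14]. Speed limits (rad/s): [2.79, 2.79, 3.14, 3.14, 3.14, 3.14].

INTERFACE

Orientations are given as a unit quaternion [x, y, z, w].
In Python, from workcell import bot, camera, job_done gives the robot as it stands.
- The arm moves only by the tool carry_out, never from a script. Its argument "plan" is a list of rows, each an object of numbers: "dx", "dy", "dz": the shift along the tool's x, y, z in mm; "twist": the turn about the tool's z in degrees; "fingers": the closure, from -1 (fully open) to 1 (shut). In form: [{"dx": .., "dy": .., "dz": .., "twist": .., "fingers": ..}, ...]. A call has exactly 5 rows; each row is the pose to reach, as a shift and turn from the pose commanded when the call began, along the tool's axes at that moment; what a row does not reach only later rows make up. A row lasts 1/12 s, in which the tool goes at most 41.7 mm and 7.16 degrees, less where a joint would pass 70% of its speed; a pose out of reach is approached as far as the arm can. A call with a gripper value outside its range is refused whole. The fingers move at their own pace and stop on an object; the grip force is fixed at half the most. Time passes only in rows, so rows that repeat a pose let the fingers close, or fill a call up. It gives the time, the measured TCP pose, the force, the opening and the grip force at its end, in the units of the state.
- bot.get_obs(): the state, without advancing time (a new reading comes with each control period).
- camera(name): name is "side" or "top"; returns a dict with "image" (384x512x3 uint8, red, green, blue), "intrinsics" (3x3 intrinsics, pixels), "eye" and "attitude" of the camera in the world. Camera axes: x right, y down, z forward; pixel columns grow to the right and rows downward; lengths in m; the calibration is good to about 2 mm. A picture is of the moment at which its call begins. There is no depth.
- job_done(): hands the job in; it is judged then, once.
The state is a dict: "clock": time; "joint_pos": joint angles; "joint_vel": joint speeds; "tau": joint torques, N m; "eef_pos": TCP position; "tool_rot": TCP orientation; "ft_force": force on the tool from outside, world axes, zero at the start; "ft_torque": the same for the moment, N m; "grip_width": finger opening in m; "grasp_force": force on a finger pad.
Only numpy, scipy, OpenCV 4.12 (cv2) and the standard library are available. Lean on these libraries where they do the work, as an engineer would, in place of code of your own. Each camera call takes 0.05 s, during which the arm holds its last target. There are 200 camera calls.

TASK

The small pail has just been sprayed and is still tacky, so the gripper must not touch it or its bail handle. Take the lifting hook by its wooden handle, lift the pail by its bail with the hook without tipping it, and set it down gently and upright in the middle of the raised drying rack, resting on both battens; then unhook it and put the hook back down on the bench, clear of the pail and rack. Leave the other things on the bench alone.

Things in the scene. Friction and masses are not known exactly. Their poses are not given: they have to be found in the camera images.
- pail: loose open grey metal pail, 80 mm high, 80 mm across its base, 92 mm across the rim, 0.11 to 0.19 kg, standing upright. A fixed 5 mm wire bail (it does not swing) arches over it in its own x-z plane, from x = +-46 mm at the rim up to z = 105 mm, then by x = +-34 mm, z = 136 mm to its peak on the axis. A hook passes under it along the pail's y, from either side. Origin: centre of the underside
- bail_top (a point): the peak of the pail's bail: centre of the wire, 158 mm above the pail's underside, on its axis
- hook: loose lifting hook, 0.12 kg, lying tip up at the robot's left: pale wooden handle 100 (x) by 28 (y) by 30 mm high (z); from its end at x = 50 mm a 7 mm steel rod runs along +x, its centre at z = 15 mm, to x = 155 mm, where it turns straight up to a tip whose top is at z = 40.5 mm. Origin: centre of the handle's underside
- hook_seat (a point): where a bail rests on the hook: on the top of the rod just short of the upturned tip, at x = 146 mm, z = 18.5 mm in the hook's frame (21 mm below the tip's top)
- rack: drying rack fixed to the bench: two wooden battens on edge, each 160 mm long (the rack's x), 16 mm thick, 60 mm high, 54 mm apart between centres (70 mm over all), with low cross pieces between. Top 60 mm above the bench. Origin: on the bench, below the rack's middle
- spray_can: bystander: aerosol can, 64 mm across, 165 mm high; origin at the centre of its underside
- mug: bystander: white mug without a bail, 76 mm across, 85 mm high; origin at the centre of its underside
- tape: bystander: roll of paper tape lying flat, 90 mm across, 24 mm high; origin at the centre of its underside
- screwdriver: bystander: screwdriver lying on the bench
There are look-alikes about, which are no part of the job. Leave any blue or orange look-alike of the rack alone.

How it is judged:
By the outcome, as a careful person would: the job done as asked, in the order asked, and still so for the second after the job is handed in, with the robot touching nothing.
It also fails if it takes over 72 s, if anything falls off the work surface, if the arm or the gripper's body presses on something with over 40 N, if the wrist force passes 120 N, or if a joint passes its speed limit or range.

## Working session

There is one attempt and no reset: what is moved stays moved. The work goes in short steps, Python scripts to look and compute and a tool call to move; the robot and the scene stay as the last step left them, time stands still between calls to the robot, and variables do not carry over. Pictures are saved under pics/ and viewed, at most 10 in all, crops included, and the job is handed in when it is done.

Besides the shell and the picture viewer there is one more tool, called after "Emit:" by a JSON object that holds its "method" and its "body". carry_out: Moves the arm, as the interface text tells. Its arguments: {"type":"object","properties":{"plan":{"type":"array","items":{"type":"object","properties":{"dx":{"type":"number"},"dy":{"type":"number"},"dz":{"type":"number"},"twist":{"type":"number"},"fingers":{"type":"number"}}}}},"required":["plan"]}

```bash
mkdir -p pics; ls; cat > h.py <<'E'
import numpy as np, cv2
from scipy.spatial.transform import Rotation as R
from workcell import bot, camera, job_done
def rot(a):
    a=np.array(a,float)
    return a if a.shape==(3,3) else R.from_quat(a).as_matrix()
def ray(c,u,v):
    d=rot(c["attitude"])@np.linalg.inv(c["intrinsics"])@[u,v,1]
    return np.array(c["eye"],float),d
def onz(c,u,v,z):
    e,d=ray(c,u,v); return e+d*(z-e[2])/d[2]
def proj(c,p):
    q=np.array(c["intrinsics"])@rot(c["attitude"]).T@(np.array(p)-c["eye"]); return q[:2]/q[2]
def tri(c1,p1,c2,p2):
    e1,d1=ray(c1,*p1);e2,d2=ray(c2,*p2)
    s=np.linalg.lstsq(np.c_[d1,-d2],e2-e1,rcond=None)[0]
    a=e1+d1*s[0];b=e2+d2*s[1]; return (a+b)/2,np.linalg.norm(a-b)
def save(c,n,box=None,k=1):
    im=c["image"][:,:,::-1]
    if box: im=im[box[1]:box[3],box[0]:box[2]]
    cv2.imwrite("pics/"+n,cv2.resize(im,None,fx=k,fy=k,interpolation=cv2.INTER_CUBIC))
E
python3 - <<'E'
from h import *
for n in("top","side"):
    c=camera(n); save(c,n+"0.png",None,1.5); print(n,c["eye"],c["attitude"],c["intrinsics"])
o=bot.get_obs(); print(o["eef_pos"],o["tool_rot"],o["grip_width"],o["clock"],o["ft_force"])
E
```

```text
pics
top [ 0.4666651  -0.05682476  1.39412907] [-0.69989401  0.71270038 -0.02973325  0.03636592] [[395.74743074   0.         251.61129739]
 [  0.         395.74743074 192.01287489]
 [  0.           0.           1.        ]]
side [0.26657253 0.74526812 0.95838886] [-0.17416932  0.90584692 -0.37844076  0.07673983] [[414.69638556   0.         251.70754849]
 [  0.         414.69638556 194.93176507]
 [  0.           0.           1.        ]]
[ 0.20035441 -0.45747406  0.23049275] [ 9.78769511e-01  2.04961791e-01 -2.15981077e-04 -9.28303031e-04] 0.08524806957959155 0.1 [-0.0234397   0.11883269 -0.01454443]
```

View pics/top0.png

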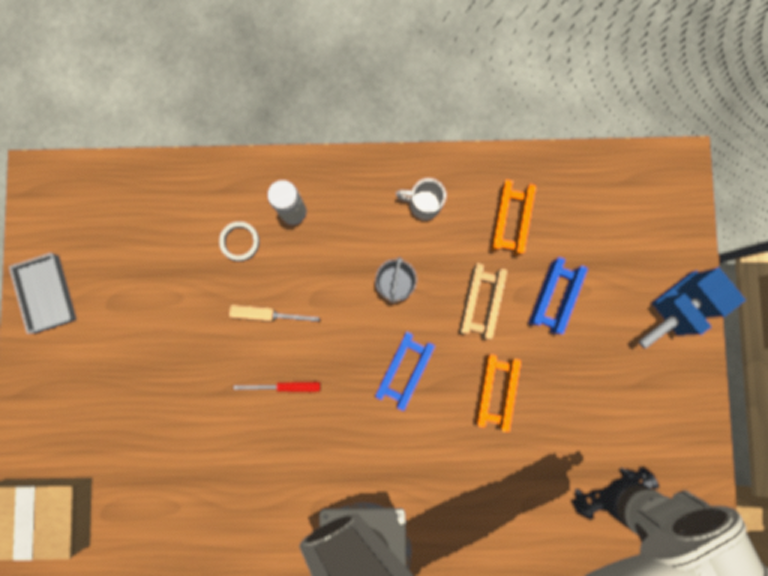

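View pics/side0.png

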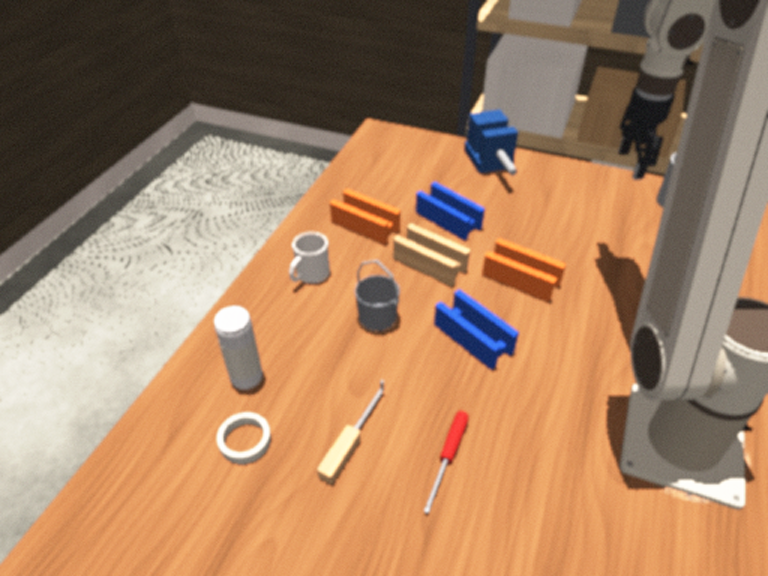

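Candidates, in 768x576 top-picture pixels:
- **Hook:** pale handle at (250,313), tip at (320,319). The red screwdriver at (300,387) is not it.
- **Pail:** grey with a bail at (396,282). The mug at (427,200) has no bail.
- **Rack:** bare wood at (484,301). The blue ones at (405,371) and (558,296) and the orange ones at (514,218) and (498,393) are look-alikes.

Next I measure these and check them in one crop.

```bash
python3 - <<'E'
from h import *
t=camera("top"); s=camera("side")
def pale(c,box):
    h=cv2.cvtColor(c["image"],cv2.COLOR_RGB2HSV).astype(int); im=c["image"].astype(int)
    m=((im[:,:,0]>170)&(im[:,:,1]>140)&(im[:,:,2]>85)&(im[:,:,0]-im[:,:,2]>30)).astype(np.uint8)
    z=np.zeros_like(m); x0,y0,x1,y1=box; z[y0:y1,x0:x1]=m[y0:y1,x0:x1]; return z
for nm,box,z in(("handle",(145,195,190,222),.03),("rack",(300,170,345,230),.06)):
    m=pale(t,box); p=cv2.findNonZero(m)[:,0].astype(float)
    r=cv2.minAreaRect(p.astype(np.float32)); b=cv2.boxPoints(r)
    w=np.array([onz(t,*q,z) for q in b]); c=w.mean(0)
    e=[w[1]-w[0],w[2]-w[1]]; e.sort(key=np.linalg.norm)
    print(nm,len(p),"ctr",c.round(4),"sizes",[np.linalg.norm(v).round(4) for v in e],"long az",np.degrees(np.arctan2(e[1][1],e[1][0])).round(1), "mean",onz(t,*p.mean(0),z).round(4))
for nm,c,box in(("top",t,(140,160,350,235)),("side",s,(195,140,325,330))):
    save(c,nm+"c.png",box,3.8 if nm=="top" else 3)
E
```

```text
handle 279 ctr [0.5432 0.2365 0.03  ] sizes [np.float64(0.031), np.float64(0.1289)] long az -96.2 mean [0.5443 0.2462 0.03  ]
rack 663 ctr [ 0.5592 -0.2856  0.06  ] sizes [np.float64(0.0743), np.float64(0.1646)] long az -14.3 mean [ 0.5576 -0.285   0.06  ]
```

View pics/topc.png

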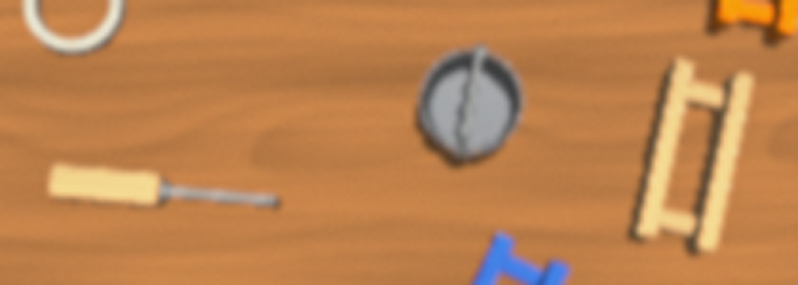

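View pics/sidec.png

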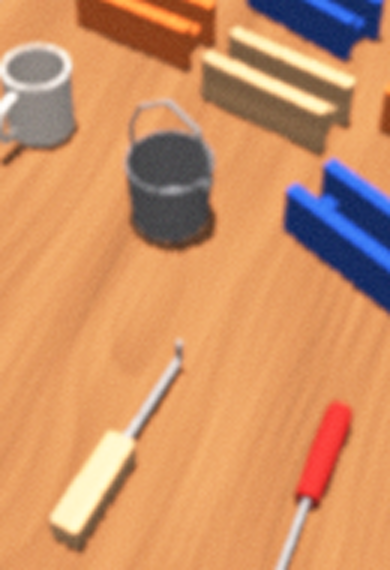

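The crops confirm the choice. Top crop: wood hook with handle (105,186) and tip (275,201), pail rim centre about (470,104) with bail from (480,47) to (460,158), bare wood rack about (694,155). Side crop: bail peak (156,101), tip (180,345).

```bash
python3 - <<'E'
from h import *
t=camera("top"); s=camera("side")
T=lambda u,v:((u+.5)/3.8+140-.5,(v+.5)/3.8+160-.5); S=lambda u,v:((u+.5)/3+195-.5,(v+.5)/3+140-.5)
A=onz(t,*T(50,182),.03);B=onz(t,*T(160,190),.03);P=onz(t,*T(276,201),.0405)
print("handle ends",A.round(4),B.round(4),np.linalg.norm(A-B),"tip",P.round(4))
print("tip side",onz(s,*S(180,345),.0405).round(4))
print("origin->tip",np.linalg.norm((P-(A+B)/2)[:2]),"az",np.degrees(np.arctan2(*(P-(A+B)/2)[1::-1])))
# dark+grey pail mask: low saturation
h=cv2.cvtColor(t["image"],cv2.COLOR_RGB2HSV); m=((h[:,:,1]<70)).astype(np.uint8)
x0,y0,x1,y1=240,165,285,206; z=np.zeros_like(m); z[y0:y1,x0:x1]=m[y0:y1,x0:x1]
cn=max(cv2.findContours(z,0,cv2.CHAIN_APPROX_NONE)[0],key=cv2.contourArea)
e=cv2.minEnclosingCircle(cn); print("circ",e, cv2.fitEllipse(cn),"rim ctr",onz(t,*e[0],.08).round(4),"diam",2*e[1]/395.7*(1.394-.08))
b=[onz(t,*T(480,47),.08),onz(t,*T(460,158),.08)]; print("bail feet",b,np.degrees(np.arctan2(*(b[0]-b[1])[1::-1])))
print("peak from side",onz(s,*S(156,101),.16).round(4))
# side rim: ellipse extremes
for u in((127,168),(213,168)): print("side rim",onz(s,*S(*u),.08).round(4))
for nm,q in (("rack side near batten ends",[(205,60),(330,112)]),("far",[(232,32),(355,82)])): print(nm,[onz(s,*S(*k),.06).round(4) for k in q])
o=bot.get_obs();print(R.from_quat(o["tool_rot"]).as_matrix().round(4))
E
```

```text
handle ends [0.5472 0.2975 0.03  ] [0.5381 0.1973 0.03  ] 0.10068548670516579 tip [0.5257 0.0907 0.0405]
tip side [0.5258 0.0977 0.0405]
origin->tip 0.1576430437432195 az -96.15876702267394
circ ((264.0, 186.5), 14.637381553649902) ((263.3664855957031, 186.6263427734375), (25.57659912109375, 27.56767463684082), 24.435806274414062) rim ctr [ 0.6077 -0.0873  0.08  ] diam 0.09721263260801603
bail feet [array([ 0.65645504, -0.09478341,  0.08      ]), array([ 0.55872848, -0.07521729,  0.08      ])] -11.321662296404671
peak from side [ 0.6216 -0.0817  0.16  ]
side rim [ 0.6456 -0.0602  0.08  ]
side rim [ 0.5653 -0.0919  0.08  ]
rack side near batten ends [array([ 0.6412, -0.2696,  0.06  ]), array([ 0.4852, -0.2373,  0.06  ])]
far [array([ 0.6302, -0.3281,  0.06  ]), array([ 0.4739, -0.2947,  0.06  ])]
[[ 9.160e-01  4.012e-01 -3.000e-04]
 [ 4.012e-01 -9.160e-01  7.000e-04]
 [-0.000e+00 -7.000e-04 -1.000e+00]]
```

Emit:
{"method": "carry_out", "body": {"plan": [{"dx": 29,"dy": -24,"dz": 0,"twist": -6.5,"fingers": -1},{"dx": 58,"dy": -49,"dz": 0,"twist": -13,"fingers": -1},{"dx": 88,"dy": -73,"dz": 0,"twist": -20,"fingers": -1},{"dx": 117,"dy": -98,"dz": 0,"twist": -26,"fingers": -1},{"dx": 146,"dy": -122,"dz": 0,"twist": -33,"fingers": -1}]}}

```text
clock: 0.72
eef_pos: [0.2856, -0.286, 0.2313]
tool_rot: [0.879, 0.476, 0.0, 0.0]
ft_force: [0.9, -0.2, 1.1]
grip_width: 0.0856
grasp_force: 0.0
```

```bash
cat >> h.py <<'E'
def go(x,y,z,az=None):
    o=bot.get_obs(); M=R.from_quat(o["tool_rot"]).as_matrix(); d=M.T@(np.array([x,y,z])-o["eef_pos"])*1000
    a=np.degrees(np.arctan2(M[1,0],M[0,0])); print("to",x,y,z,"d",d.round(1),"|d|",np.linalg.norm(d).round(),"twist",None if az is None else round(a-az,2),"az",a.round(2),"tilt",M[:2,2].round(3),"at",np.round(o["eef_pos"],4),"t",o["clock"],"F",np.round(o["ft_force"],1),"j",np.round(o["joint_pos"],2))
E
python3 -c "
from h import *
go(.540,.2225,.15,84.1)"
```

```text
to 0.54 0.2225 0.15 d [565.  -64.5  81.4] |d| 574.0 twist -27.19 az 56.91 tilt [0. 0.] at [ 0.2856 -0.286   0.2313] t 0.7167 F [ 0.9 -0.2  1.1] j [-0.79  0.05 -0.22  1.3   0.    1.36]
```

Emit:
{"method": "carry_out", "body": {"plan": [{"dx": 38,"dy": -4,"dz": 0,"twist": -6.5,"fingers": -1},{"dx": 76,"dy": -8,"dz": 0,"twist": -13,"fingers": -1},{"dx": 114,"dy": -13,"dz": 0,"twist": -19,"fingers": -1},{"dx": 152,"dy": -17,"dz": 0,"twist": -24,"fingers": -1},{"dx": 190,"dy": -21,"dz": 0,"twist": -27.2,"fingers": -1}]}}

```text
clock: 1.13
eef_pos: [0.3727, -0.1156, 0.2316]
tool_rot: [0.743, 0.67, 0.0, 0.0]
ft_force: [1.7, -0.3, -0.3]
grip_width: 0.0854
grasp_force: 0.0
```

Emit:
{"method": "carry_out", "body": {"plan": [{"dx": 36,"dy": 13,"dz": 0,"twist": 0,"fingers": -1},{"dx": 71,"dy": 27,"dz": 0,"twist": 0,"fingers": -1},{"dx": 106,"dy": 40,"dz": 0,"twist": 0,"fingers": -1},{"dx": 142,"dy": 54,"dz": 0,"twist": 0,"fingers": -1},{"dx": 177,"dy": 67,"dz": 0,"twist": 0,"fingers": -1}]}}

```text
clock: 1.55
eef_pos: [0.4584, 0.0534, 0.2314]
tool_rot: [0.744, 0.668, 0.0, 0.0]
ft_force: [1.7, -0.2, -0.1]
grip_width: 0.0853
grasp_force: 0.0
```

```bash
python3 -c "
from h import *
go(.540,.2225,.10,84.1)"
```

```text
to 0.54 0.2225 0.1 d [176.8  63.  131.5] |d| 229.0 twist -0.22 az 83.88 tilt [ 0.001 -0.   ] at [0.4584 0.0534 0.2314] t 1.55 F [ 1.7 -0.2 -0.1] j [ 0.12  0.16 -0.09  1.32 -0.    1.79]
```

Emit:
{"method": "carry_out", "body": {"plan": [{"dx": 36,"dy": 13,"dz": 0,"twist": 0,"fingers": -1},{"dx": 71,"dy": 26,"dz": 5,"twist": 0,"fingers": -1},{"dx": 107,"dy": 38,"dz": 15,"twist": 0,"fingers": -1},{"dx": 142,"dy": 51,"dz": 25,"twist": 0,"fingers": -1},{"dx": 177,"dy": 63,"dz": 40,"twist": -0.2,"fingers": -1}]}}

```text
clock: 1.97
eef_pos: [0.5407, 0.2228, 0.1918]
tool_rot: [0.743, 0.67, 0.001, 0.0]
ft_force: [1.0, -0.8, 0.9]
grip_width: 0.0854
grasp_force: 0.0
```

Emit:
{"method": "carry_out", "body": {"plan": [{"dx": 0,"dy": 0,"dz": 25,"twist": 0,"fingers": -1},{"dx": 0,"dy": 0,"dz": 50,"twist": 0,"fingers": -1},{"dx": 0,"dy": 0,"dz": 75,"twist": 0,"fingers": -1},{"dx": 0,"dy": 0,"dz": 91,"twist": 0,"fingers": -1},{"dx": 0,"dy": 0,"dz": 91,"twist": 0,"fingers": -1}]}}

```text
clock: 2.38
eef_pos: [0.5363, 0.2196, 0.0957]
tool_rot: [0.743, 0.67, -0.004, -0.001]
ft_force: [-1.0, 0.2, -1.3]
grip_width: 0.0854
grasp_force: 0.0
```

```bash
python3 -c "
from h import *
go(.540,.2225,.0,84.1)
c=camera('top');s=camera('side');save(c,'g1.png',(110,150,240,260),3)
A=c['image'];im=cv2.imread('pics/g1.png');save(s,'g1s.png',(160,150,300,350),2)
b=cv2.imread('pics/g1s.png');h=max(im.shape[0],b.shape[0])
f=lambda x:cv2.copyMakeBorder(x,0,h-x.shape[0],0,0,0)
cv2.imwrite('pics/g1.png',np.hstack([f(im),f(b)]))
"
```

```text
to 0.54 0.2225 0.0 d [ 3.7  4.1 95.7] |d| 96.0 twist -0.03 az 84.07 tilt [-0.008 -0.003] at [0.5363 0.2196 0.0957] t 2.3833 F [-1.   0.2 -1.3] j [ 0.39  0.49  0.01  1.1  -0.    2.06]
```

View pics/g1.png

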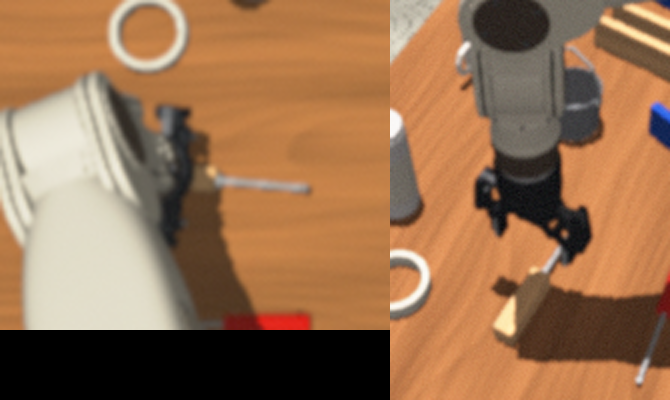

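The picture shows the open fingers straddling the handle near its rod end, with the rod running on to the tip at (308,188) and the tape clear. I descend.

Emit:
{"method": "carry_out", "body": {"plan": [{"dx": 0,"dy": 0,"dz": 15,"twist": 0,"fingers": -1},{"dx": 0,"dy": 0,"dz": 35,"twist": 0,"fingers": -1},{"dx": 0,"dy": 0,"dz": 55,"twist": 0,"fingers": -1},{"dx": 0,"dy": 0,"dz": 70,"twist": 0,"fingers": -1},{"dx": 0,"dy": 0,"dz": 70,"twist": 0,"fingers": -1}]}}

```text
clock: 2.9
eef_pos: [0.5386, 0.2201, 0.0291]
tool_rot: [0.743, 0.669, -0.001, -0.0]
ft_force: [-0.7, -0.1, -0.3]
grip_width: 0.0853
grasp_force: 0.0
```

```bash
python3 -c "
from h import *
camera('top');camera('top');go(.540,.2225,.0,84.1)
"
```

```text
to 0.54 0.2225 0.0 d [ 1.6 -0.6 31.7] |d| 32.0 twist -0.06 az 84.04 tilt [0.002 0.001] at [0.5404 0.2209 0.0317] t 3.0 F [ 0.3 -0.4  0.2] j [ 0.39  0.56 -0.07  0.94  0.    2.06]
```

Emit:
{"method": "carry_out", "body": {"plan": [{"dx": 1.5,"dy": 0,"dz": 12,"twist": 0,"fingers": -1},{"dx": 1.5,"dy": 0,"dz": 24,"twist": 0,"fingers": -1},{"dx": 1.5,"dy": 0,"dz": 31,"twist": 0,"fingers": -1},{"dx": 1.5,"dy": 0,"dz": 31,"twist": 0,"fingers": -1},{"dx": 1.5,"dy": 0,"dz": 31,"twist": 0,"fingers": -0.3}]}}

```text
clock: 3.42
eef_pos: [0.5397, 0.2222, -0.0006]
tool_rot: [0.743, 0.669, 0.0, 0.0]
ft_force: [0.1, -0.3, 0.5]
grip_width: 0.0756
grasp_force: 0.0
```

Emit:
{"method": "carry_out", "body": {"plan": [{"dx": 0,"dy": 0,"dz": 0,"twist": 0,"fingers": 0},{"dx": 0,"dy": 0,"dz": 0,"twist": 0,"fingers": 0.1},{"dx": 0,"dy": 0,"dz": 0,"twist": 0,"fingers": 0.2},{"dx": 0,"dy": 0,"dz": 0,"twist": 0,"fingers": 1},{"dx": 0,"dy": 0,"dz": 0,"twist": 0,"fingers": 1}]}}

```text
clock: 3.83
eef_pos: [0.5405, 0.2224, 0.0002]
tool_rot: [0.743, 0.669, 0.001, 0.0]
ft_force: [0.5, 0.2, 3.9]
grip_width: 0.0271
grasp_force: 60.4
```

Emit:
{"method": "carry_out", "body": {"plan": [{"dx": 0,"dy": 0,"dz": 0,"twist": 0,"fingers": 1},{"dx": 0,"dy": 0,"dz": 0,"twist": 0,"fingers": 1},{"dx": 0,"dy": 0,"dz": 0,"twist": 0,"fingers": 1},{"dx": 0,"dy": 0,"dz": 0,"twist": 0,"fingers": 1},{"dx": 0,"dy": 0,"dz": 0,"twist": 0,"fingers": 1}]}}

```text
clock: 4.25
eef_pos: [0.5405, 0.2224, 0.0002]
tool_rot: [0.743, 0.669, 0.001, 0.0]
ft_force: [0.9, 0.3, 6.3]
grip_width: 0.0271
grasp_force: 60.5
```

Emit:
{"method": "carry_out", "body": {"plan": [{"dx": 0,"dy": 0,"dz": -10,"twist": 0,"fingers": 1},{"dx": 0,"dy": 0,"dz": -35,"twist": 0,"fingers": 1},{"dx": 0,"dy": 0,"dz": -65,"twist": 0,"fingers": 1},{"dx": 0,"dy": 0,"dz": -95,"twist": 0,"fingers": 1},{"dx": 0,"dy": 0,"dz": -105,"twist": 0,"fingers": 1}]}}

```text
clock: 4.67
eef_pos: [0.5413, 0.2229, 0.1087]
tool_rot: [0.743, 0.67, 0.003, 0.001]
ft_force: [1.3, 0.1, -0.1]
grip_width: 0.0272
grasp_force: 59.9
```

```bash
python3 -c "
from h import *
for i in range(3): camera('top')
go(.607,-.086,.105,80)
c=camera('top');s=camera('side')
save(c,'a.png',(170,150,300,240),3);save(s,'b.png',(190,150,310,300),3)
a=cv2.imread('pics/a.png');b=cv2.imread('pics/b.png');h=max(a.shape[0],b.shape[0])
f=lambda x:cv2.copyMakeBorder(x,0,h-x.shape[0],0,0,0)
cv2.imwrite('pics/g2.png',np.hstack([f(a),f(b)]))
"
```

```text
to 0.607 -0.086 0.105 d [-299.5   98.9   -0.5] |d| 315.0 twist 4.06 az 84.06 tilt [0.001 0.   ] at [0.5397 0.2222 0.1045] t 4.8167 F [ 0.2  0.8 -1.9] j [0.39 0.48 0.02 1.11 0.   2.07]
```

View pics/g2.png

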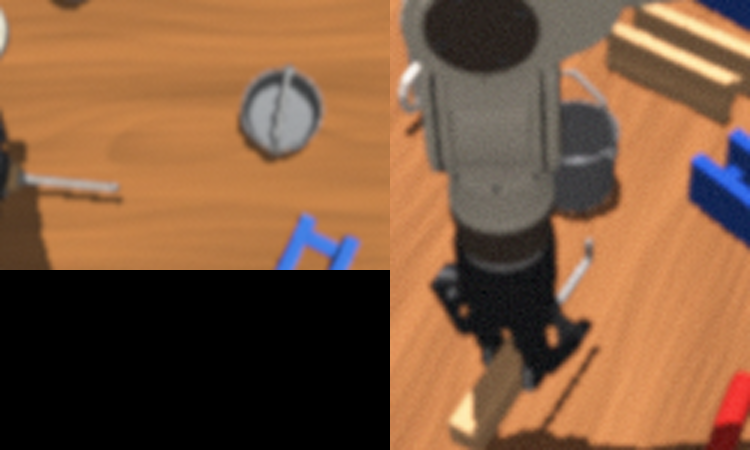

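```bash
python3 -c "
from h import *
c=camera('top');s=camera('side')
T=lambda u,v:((u+.5)/3+170-.5,(v+.5)/3+150-.5); S=lambda u,v:((u-390+.5)/3+190-.5,(v+.5)/3+150-.5)
p,e=tri(c,T(116,187),s,S(589,242));print('tip',p.round(4),e)
o=bot.get_obs();M=R.from_quat(o['tool_rot']).as_matrix();print('in tool mm',(M.T@(p-o['eef_pos'])*1e3).round(1))
for v in((289,69),(273,146)):print(onz(c,*T(*v),.08).round(4))
"

```

```text
tip [0.5236 0.0925 0.1384] 0.0004959223785928893
in tool mm [-129.8   -1.1  -36.2]
[ 0.6542 -0.0949  0.08  ]
[ 0.5683 -0.0753  0.08  ]
```

```bash
python3 -c "
from h import *
go(.647,.115,.104,79)
"

```

```text
to 0.647 0.115 0.104 d [-94.6 119.5  -2.4] |d| 152.0 twist 5.05 az 84.05 tilt [-0.004 -0.002] at [0.538  0.2215 0.1019] t 5.0167 F [ 0.8 -0.  -1.3] j [0.39 0.49 0.02 1.11 0.   2.07]
```

Emit:
{"method": "carry_out", "body": {"plan": [{"dx": -12,"dy": 15,"dz": 0,"twist": 1,"fingers": 1},{"dx": -32,"dy": 40,"dz": 0,"twist": 2,"fingers": 1},{"dx": -55,"dy": 70,"dz": 0,"twist": 3,"fingers": 1},{"dx": -75,"dy": 95,"dz": 0,"twist": 4,"fingers": 1},{"dx": -88,"dy": 112,"dz": 0,"twist": 5,"fingers": 1}]}}

```text
clock: 5.43
eef_pos: [0.6429, 0.1204, 0.1022]
tool_rot: [0.772, 0.635, -0.001, -0.0]
ft_force: [-0.1, -0.1, -1.3]
grip_width: 0.027
grasp_force: 59.7
```

```bash
python3 -c "
from h import *
for i in range(5): camera('top')
go(.6295,.025,.104,79)
c=camera('top');s=camera('side')
save(c,'a.png',(210,150,300,225),4);save(s,'b.png',(190,150,290,260),4)
a=cv2.imread('pics/a.png');b=cv2.imread('pics/b.png');h=max(a.shape[0],b.shape[0])
f=lambda x:cv2.copyMakeBorder(x,0,h-x.shape[0],0,0,0)
cv2.imwrite('pics/g3.png',np.hstack([f(a),f(b)]))
"
```

```text
to 0.6295 0.025 0.104 d [-98.4   7.8  -1.4] |d| 99.0 twist 0.06 az 79.06 tilt [-0.004 -0.   ] at [0.6405 0.1231 0.1026] t 5.6833 F [-0.2  0.3 -1.3] j [0.19 0.62 0.25 1.2  0.   1.95]
```

View pics/g3.png

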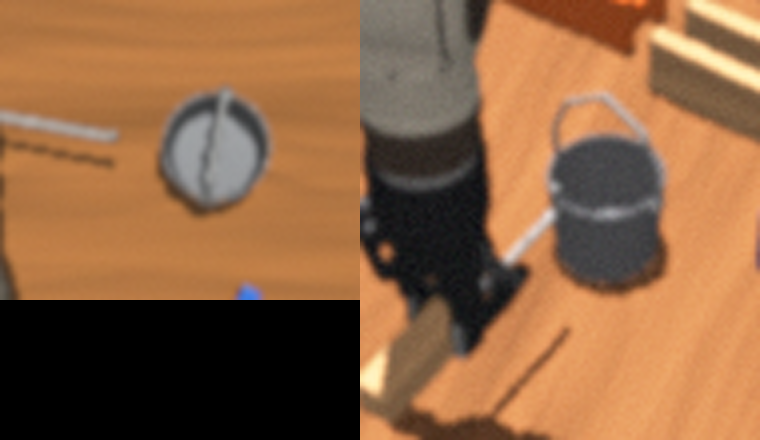

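```bash
python3 -c "
from h import *
c=camera('top');s=camera('side')
T=lambda u,v:((u+.5)/4+210-.5,(v+.5)/4+150-.5); S=lambda u,v:((u-360+.5)/4+190-.5,(v+.5)/4+150-.5)
for v in (138,142,146): print('peak',*tri(c,T(217,v),s,S(602,95)))
print('tip',onz(c,*T(115,135),.143)); print([proj(c,(.608,-.086,.158))*4-np.array([838,598])],[proj(s,(.608,-.086,.158))*4-np.array([758-360,598])])
o=bot.get_obs();M=R.from_quat(o['tool_rot']).as_matrix();print('tip tool mm',(M.T@(onz(c,*T(115,135),.143)-o['eef_pos'])*1e3).round(1))
"
```

```text
peak [ 0.60904457 -0.0843562   0.16125781] 0.005287793674259259
peak [ 0.60722624 -0.0838239   0.16206492] 0.008259545157070782
peak [ 0.60540632 -0.08328518  0.16289155] 0.011226700347037339
tip [ 0.61250424 -0.00447517  0.143     ]
[array([218.47215344, 137.05758211])] [array([608.35535381,  98.25967047])]
tip tool mm [-131.6   -3.8  -38.8]
```

Emit:
{"method": "carry_out", "body": {"plan": [{"dx": 0,"dy": 4,"dz": 2,"twist": 0,"fingers": 1},{"dx": -5,"dy": 9,"dz": 4,"twist": 0,"fingers": 1},{"dx": -15,"dy": 11,"dz": 4,"twist": 0,"fingers": 1},{"dx": -27,"dy": 11,"dz": 4,"twist": 0,"fingers": 1},{"dx": -39,"dy": 11,"dz": 4,"twist": 0,"fingers": 1}]}}

```text
clock: 6.3
eef_pos: [0.645, 0.0812, 0.1001]
tool_rot: [0.771, 0.636, -0.0, 0.0]
ft_force: [0.7, 0.0, -0.6]
grip_width: 0.0273
grasp_force: 59.8
```

Emit:
{"method": "carry_out", "body": {"plan": [{"dx": -12,"dy": 0,"dz": 0,"twist": 0,"fingers": 1},{"dx": -24,"dy": 0,"dz": 0,"twist": 0,"fingers": 1},{"dx": -37,"dy": 0,"dz": 0,"twist": 0,"fingers": 1},{"dx": -50,"dy": 0,"dz": 0,"twist": 0,"fingers": 1},{"dx": -58,"dy": 0,"dz": 0,"twist": 0,"fingers": 1}]}}

```text
clock: 6.72
eef_pos: [0.6338, 0.0234, 0.1005]
tool_rot: [0.772, 0.636, -0.0, 0.0]
ft_force: [-0.1, -0.3, -1.7]
grip_width: 0.0269
grasp_force: 59.8
```

```bash
python3 -c "
from h import *
for i in range(5): camera('top')
go(.6295,.025,.104,79)
c=camera('top');s=camera('side')
save(c,'a.png',(220,150,300,220),5);save(s,'b.png',(220,160,290,240),5)
a=cv2.imread('pics/a.png');b=cv2.imread('pics/b.png');h=max(a.shape[0],b.shape[0])
f=lambda x:cv2.copyMakeBorder(x,0,h-x.shape[0],0,0,0)
cv2.imwrite('pics/g4.png',np.hstack([f(a),f(b)]))
"
```

```text
to 0.6295 0.025 0.104 d [-1.9 -4.7 -3.6] |d| 6.0 twist 0.06 az 79.06 tilt [0. 0.] at [0.6344 0.0259 0.1004] t 6.9667 F [ 0.7  0.6 -1. ] j [0.04 0.58 0.18 1.17 0.   1.8 ]
```

View pics/g4.png

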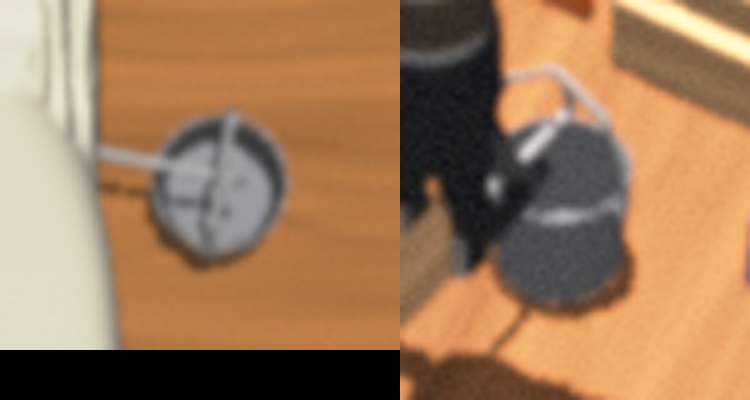

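The picture shows the rod under the bail: top crop has the wire crossing at about (220,173) and the upturned tip beyond it at (238,182), centred on the bail. I raise it slowly.

Emit:
{"method": "carry_out", "body": {"plan": [{"dx": 0,"dy": 0,"dz": -7,"twist": 0,"fingers": 1},{"dx": 0,"dy": 0,"dz": -15,"twist": 0,"fingers": 1},{"dx": 0,"dy": 0,"dz": -23,"twist": 0,"fingers": 1},{"dx": 0,"dy": 0,"dz": -29,"twist": 0,"fingers": 1},{"dx": 0,"dy": 0,"dz": -33,"twist": 0,"fingers": 1}]}}

```text
clock: 7.48
eef_pos: [0.6351, 0.0259, 0.1352]
tool_rot: [0.771, 0.637, 0.001, 0.001]
ft_force: [-0.2, 0.1, -0.4]
grip_width: 0.0271
grasp_force: 59.8
```

Emit:
{"method": "carry_out", "body": {"plan": [{"dx": 0,"dy": 0,"dz": -2,"twist": 0,"fingers": 1},{"dx": 0,"dy": 0,"dz": -4,"twist": 0,"fingers": 1},{"dx": 0,"dy": 0,"dz": -6,"twist": 0,"fingers": 1},{"dx": 0,"dy": 0,"dz": -8,"twist": 0,"fingers": 1},{"dx": 0,"dy": 0,"dz": -10,"twist": 0,"fingers": 1}]}}

```text
clock: 7.9
eef_pos: [0.6339, 0.0256, 0.1429]
tool_rot: [0.771, 0.636, -0.0, -0.0]
ft_force: [0.1, 1.0, -1.9]
grip_width: 0.0273
grasp_force: 59.6
```

Emit:
{"method": "carry_out", "body": {"plan": [{"dx": 0,"dy": 0,"dz": -2,"twist": 0,"fingers": 1},{"dx": 0,"dy": 0,"dz": -4,"twist": 0,"fingers": 1},{"dx": 0,"dy": 0,"dz": -6,"twist": 0,"fingers": 1},{"dx": 0,"dy": 0,"dz": -8,"twist": 0,"fingers": 1},{"dx": 0,"dy": 0,"dz": -10,"twist": 0,"fingers": 1}]}}

```text
clock: 8.32
eef_pos: [0.6343, 0.0257, 0.1535]
tool_rot: [0.771, 0.636, 0.0, 0.0]
ft_force: [0.1, 0.8, -2.0]
grip_width: 0.0276
grasp_force: 59.6
```

```bash
python3 -c "
from h import *
for i in range(6): camera('top')
go(.6295,.025,.104,79)
c=camera('top');s=camera('side')
save(c,'a.png',(220,150,300,220),5);save(s,'b.png',(220,140,290,240),5)
a=cv2.imread('pics/a.png');b=cv2.imread('pics/b.png');h=max(a.shape[0],b.shape[0])
f=lambda x:cv2.copyMakeBorder(x,0,h-x.shape[0],0,0,0)
cv2.imwrite('pics/g5.png',np.hstack([f(a),f(b)]))
"
```

```text
to 0.6295 0.025 0.104 d [-1.5 -4.4 49.2] |d| 49.0 twist 0.05 az 79.05 tilt [-0.  0.] at [0.6342 0.0256 0.1532] t 8.6167 F [-0.2  0.8 -2.5] j [0.04 0.55 0.26 1.28 0.   1.8 ]
```

View pics/g5.png

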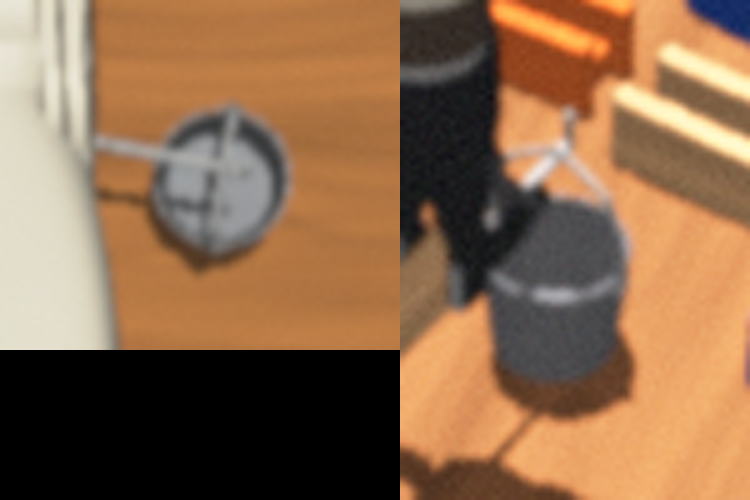

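Emit:
{"method": "carry_out", "body": {"plan": [{"dx": 0,"dy": 0,"dz": -4,"twist": 0,"fingers": 1},{"dx": 0,"dy": 0,"dz": -11,"twist": 0,"fingers": 1},{"dx": 0,"dy": 0,"dz": -19,"twist": 0,"fingers": 1},{"dx": 0,"dy": 0,"dz": -27,"twist": 0,"fingers": 1},{"dx": 0,"dy": 0,"dz": -35,"twist": 0,"fingers": 1}]}}

```text
clock: 9.13
eef_pos: [0.6346, 0.0256, 0.1898]
tool_rot: [0.771, 0.636, 0.001, 0.0]
ft_force: [-0.2, 0.2, -2.5]
grip_width: 0.0275
grasp_force: 59.6
```

Emit:
{"method": "carry_out", "body": {"plan": [{"dx": 0,"dy": 0,"dz": -8,"twist": 0,"fingers": 1},{"dx": 0,"dy": 0,"dz": -16,"twist": 0,"fingers": 1},{"dx": 0,"dy": 0,"dz": -24,"twist": 0,"fingers": 1},{"dx": 0,"dy": 0,"dz": -31,"twist": 0,"fingers": 1},{"dx": 0,"dy": 0,"dz": -35,"twist": 0,"fingers": 1}]}}

```text
clock: 9.55
eef_pos: [0.6347, 0.0257, 0.2248]
tool_rot: [0.771, 0.636, 0.001, 0.001]
ft_force: [0.0, -0.3, -2.0]
grip_width: 0.0273
grasp_force: 59.6
```

```bash
cat >> h.py <<'E'
def pailm(c,zr,box):
    h=cv2.cvtColor(c["image"],cv2.COLOR_RGB2HSV); m=(h[:,:,1]<70).astype(np.uint8)
    x0,y0,x1,y1=box; z=np.zeros_like(m); z[y0:y1,x0:x1]=m[y0:y1,x0:x1]
    z=cv2.morphologyEx(z,cv2.MORPH_OPEN,cv2.getStructuringElement(2,(7,7)))
    cn=max(cv2.findContours(z,0,cv2.CHAIN_APPROX_NONE)[0],key=cv2.contourArea); e=cv2.minEnclosingCircle(cn)
    x,y,w,hh=cv2.boundingRect(cn); p=onz(c,*e[0],zr)
    print("pail",np.round(e[0],1),"rim",p.round(4),"diam",2*e[1]/395.7*(1.394-zr),"box ctr",onz(c,x+w/2-.5,y+hh/2-.5,zr).round(4),w,hh); return p
E
python3 -c "
from h import *
for i in range(8): camera('top')
c=camera('top'); o=bot.get_obs(); go(.6295,.025,.223,79)
zr=o['eef_pos'][2]+.0183-.1555+.08
p=pailm(c,zr,(230,150,300,220));M=R.from_quat(o['tool_rot']).as_matrix();print(zr,(M.T@(p-o['eef_pos'])*1e3).round(1))
"
```

```text
to 0.6295 0.025 0.223 d [-1.5 -4.3 -0.3] |d| 5.0 twist 0.05 az 79.05 tilt [-0.001 -0.   ] at [0.634  0.0257 0.2227] t 10.0 F [-0.5  0.7 -3. ] j [0.04 0.52 0.4  1.45 0.   1.8 ]
pail [264. 183.] rim [ 0.6096 -0.0855  0.1655] diam 0.09498583696487789 box ctr [ 0.6096 -0.0855  0.1655] 29 31
0.16547457409459082 [-113.8   -2.8   57.2]
```

Emit:
{"method": "carry_out", "body": {"plan": [{"dx": -1,"dy": 0,"dz": 0,"twist": 0,"fingers": 1},{"dx": -4,"dy": 0,"dz": 0,"twist": 0,"fingers": 1},{"dx": -9,"dy": -0.5,"dz": 0,"twist": 0,"fingers": 1},{"dx": -16,"dy": -1,"dz": 0,"twist": 0,"fingers": 1},{"dx": -25,"dy": -1.5,"dz": 0,"twist": 0,"fingers": 1}]}}

```text
clock: 10.42
eef_pos: [0.6278, 0.0009, 0.2233]
tool_rot: [0.771, 0.637, -0.0, 0.0]
ft_force: [0.7, -0.1, -3.2]
grip_width: 0.027
grasp_force: 59.5
```

Emit:
{"method": "carry_out", "body": {"plan": [{"dx": -11,"dy": -1,"dz": 0,"twist": 0,"fingers": 1},{"dx": -23,"dy": -1.7,"dz": 0,"twist": 0,"fingers": 1},{"dx": -36,"dy": -2.5,"dz": 0,"twist": 0,"fingers": 1},{"dx": -49,"dy": -3.2,"dz": 0,"twist": 0,"fingers": 1},{"dx": -62,"dy": -4,"dz": 0,"twist": 0,"fingers": 1}]}}

```text
clock: 10.83
eef_pos: [0.6118, -0.0605, 0.2234]
tool_rot: [0.772, 0.636, -0.0, 0.0]
ft_force: [-0.1, 0.8, -2.5]
grip_width: 0.0274
grasp_force: 59.5
```

Emit:
{"method": "carry_out", "body": {"plan": [{"dx": -13,"dy": -1,"dz": 0,"twist": 0,"fingers": 1},{"dx": -26,"dy": -2,"dz": 0,"twist": 0,"fingers": 1},{"dx": -39,"dy": -3,"dz": 0,"twist": 0,"fingers": 1},{"dx": -52,"dy": -3.5,"dz": 0,"twist": 0,"fingers": 1},{"dx": -64,"dy": -4,"dz": 0,"twist": 0,"fingers": 1}]}}

```text
clock: 11.25
eef_pos: [0.5959, -0.1222, 0.2233]
tool_rot: [0.771, 0.636, -0.0, 0.0]
ft_force: [0.2, 0.3, -1.8]
grip_width: 0.0272
grasp_force: 59.5
```

Emit:
{"method": "carry_out", "body": {"plan": [{"dx": -12,"dy": -1,"dz": 0,"twist": 0,"fingers": 1},{"dx": -23,"dy": -1.5,"dz": 0,"twist": 0,"fingers": 1},{"dx": -32,"dy": -2,"dz": 0,"twist": 0,"fingers": 1},{"dx": -40,"dy": -2.5,"dz": 0,"twist": 0,"fingers": 1},{"dx": -46,"dy": -3,"dz": 0,"twist": 0,"fingers": 1}]}}

```text
clock: 11.67
eef_pos: [0.5844, -0.1664, 0.2233]
tool_rot: [0.771, 0.636, 0.0, 0.0]
ft_force: [0.5, -0.6, -3.0]
grip_width: 0.027
grasp_force: 59.5
```

Emit:
{"method": "carry_out", "body": {"plan": [{"dx": -4,"dy": 0,"dz": 0,"twist": 0,"fingers": 1},{"dx": -7,"dy": 0,"dz": 0,"twist": 0,"fingers": 1},{"dx": -8.5,"dy": 0,"dz": 0,"twist": 0,"fingers": 1},{"dx": -9,"dy": 0,"dz": 0,"twist": 0,"fingers": 1},{"dx": -9,"dy": 0,"dz": 0,"twist": 0,"fingers": 1}]}}

```text
clock: 12.08
eef_pos: [0.583, -0.174, 0.2233]
tool_rot: [0.771, 0.637, 0.0, -0.0]
ft_force: [0.7, -0.3, -2.4]
grip_width: 0.027
grasp_force: 59.5
```

```bash
python3 -c "
from h import *
for i in range(8): camera('top')
go(.582,-.174,.223,79)
c=camera('top');s=camera('side');o=bot.get_obs()
zr=o['eef_pos'][2]+.0183-.1555+.08
try: pailm(c,zr,(290,160,365,240))
except Exception as e: print(e)
save(c,'a.png',(285,155,365,240),5);save(s,'b.png',(240,80,320,190),5)
a=cv2.imread('pics/a.png');b=cv2.imread('pics/b.png');h=max(a.shape[0],b.shape[0])
f=lambda x:cv2.copyMakeBorder(x,0,h-x.shape[0],0,0,0)
cv2.imwrite('pics/g6.png',np.hstack([f(a),f(b)]))
"
```

```text
to 0.582 -0.174 0.223 d [-0.1 -0.9  0.3] |d| 1.0 twist 0.06 az 79.06 tilt [-0.  0.] at [ 0.5829 -0.174   0.2233] t 12.4833 F [ 0.   1.  -1.9] j [-0.29  0.46  0.31  1.41  0.    1.47]
pail [317.  199.5] rim [ 0.5548 -0.249   0.1661] diam 0.28831775535478676 box ctr [ 0.5548 -0.249   0.1661] 55 80
```

View pics/g6.png

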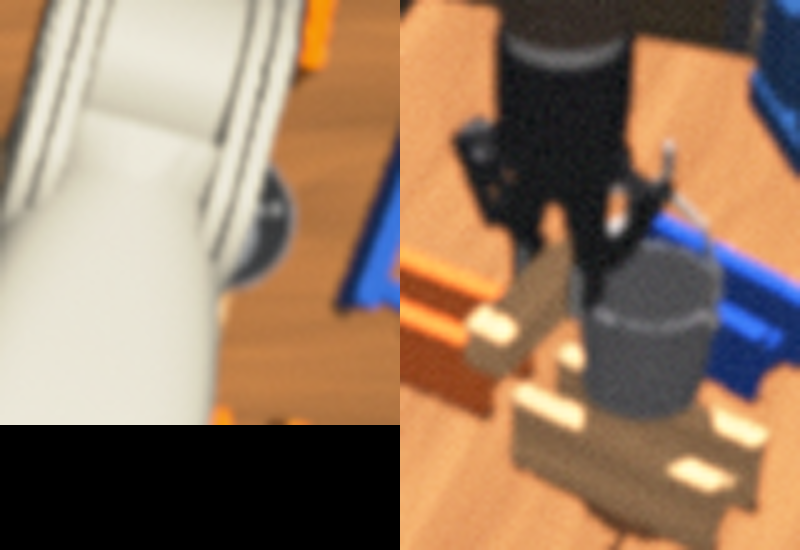

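```bash
python3 -c "
from h import *
c=camera('top');s=camera('side');o=bot.get_obs()
zr=o['eef_pos'][2]+.0183-.1555+.08
T=lambda u,v:((u+.5)/5+285-.5,(v+.5)/5+155-.5); S=lambda u,v:((u-400+.5)/5+240-.5,(v+.5)/5+80-.5)
P=np.array([onz(c,*T(*q),zr) for q in((272,165),(290,185),(296,215),(286,258),(265,280),(240,288))])
from scipy.optimize import least_squares as L
r=L(lambda x:np.hypot(P[:,0]-x[0],P[:,1]-x[1])-.046,[.56,-.28]);print('top ctr',r.x,r.fun.round(4))
print('side ctr',onz(s,*S(651,286),zr))
print('expected from hook', (.5829-.0225,-.174-.1115))
b=[(515,388),(735,487)];print('near batten top (outer edge) ends',[onz(s,*S(*q),.06).round(4) for q in b])
"
```

```text
top ctr [ 0.55862043 -0.28671034] [-0.0008  0.0007 -0.0005  0.0003  0.0006 -0.001 ]
side ctr [ 0.55811944 -0.28648907  0.16610438]
expected from hook (0.5604, -0.2855)
near batten top (outer edge) ends [array([ 0.6472, -0.2813,  0.06  ]), array([ 0.4794, -0.2395,  0.06  ])]
```

Emit:
{"method": "carry_out", "body": {"plan": [{"dx": 0,"dy": 0,"dz": 2,"twist": 0,"fingers": 1},{"dx": 0,"dy": 0,"dz": 6,"twist": 0,"fingers": 1},{"dx": 0,"dy": 0,"dz": 10,"twist": 0,"fingers": 1},{"dx": 0,"dy": 0,"dz": 13,"twist": 0,"fingers": 1},{"dx": 0,"dy": 0,"dz": 15,"twist": 0,"fingers": 1}]}}

```text
clock: 13.1
eef_pos: [0.5825, -0.1741, 0.2074]
tool_rot: [0.771, 0.636, -0.0, -0.001]
ft_force: [0.1, -0.2, -4.2]
grip_width: 0.0279
grasp_force: 59.5
```

Emit:
{"method": "carry_out", "body": {"plan": [{"dx": 0,"dy": 0,"dz": 1,"twist": 0,"fingers": 1},{"dx": 0,"dy": 0,"dz": 2,"twist": 0,"fingers": 1},{"dx": 0,"dy": 0,"dz": 3,"twist": 0,"fingers": 1},{"dx": 0,"dy": 0,"dz": 4,"twist": 0,"fingers": 1},{"dx": 0,"dy": 0,"dz": 5,"twist": 0,"fingers": 1}]}}

```text
clock: 13.52
eef_pos: [0.583, -0.1743, 0.2034]
tool_rot: [0.771, 0.636, 0.0, 0.0]
ft_force: [-0.7, -0.4, -2.7]
grip_width: 0.027
grasp_force: 59.5
```

Emit:
{"method": "carry_out", "body": {"plan": [{"dx": 0,"dy": 0,"dz": 1,"twist": 0,"fingers": 1},{"dx": 0,"dy": 0,"dz": 2,"twist": 0,"fingers": 1},{"dx": 0,"dy": 0,"dz": 3,"twist": 0,"fingers": 1},{"dx": 0,"dy": 0,"dz": 4,"twist": 0,"fingers": 1},{"dx": 0,"dy": 0,"dz": 5,"twist": 0,"fingers": 1}]}}

```text
clock: 13.93
eef_pos: [0.5829, -0.1742, 0.1982]
tool_rot: [0.771, 0.636, 0.0, 0.0]
ft_force: [0.1, -0.2, -3.3]
grip_width: 0.0273
grasp_force: 59.5
```

Emit:
{"method": "carry_out", "body": {"plan": [{"dx": 0,"dy": 0,"dz": 1,"twist": 0,"fingers": 1},{"dx": 0,"dy": 0,"dz": 2,"twist": 0,"fingers": 1},{"dx": 0,"dy": 0,"dz": 3,"twist": 0,"fingers": 1},{"dx": 0,"dy": 0,"dz": 4,"twist": 0,"fingers": 1},{"dx": 0,"dy": 0,"dz": 5,"twist": 0,"fingers": 1}]}}

```text
clock: 14.35
eef_pos: [0.5831, -0.1744, 0.1936]
tool_rot: [0.771, 0.636, 0.0, 0.0]
ft_force: [-0.1, 0.5, -0.6]
grip_width: 0.0272
grasp_force: 59.7
```

```bash
python3 -c "
from h import *
f=[]
for i in range(8): camera('top');f.append(bot.get_obs()['ft_force'][2])
print(np.mean(f));go(.582,-.174,.223,79)
s=camera('side');save(s,'g7.png',(240,80,320,200),5)
"
```

```text
-1.044822327126822
to 0.582 -0.174 0.223 d [  0.1  -0.9 -29.6] |d| 30.0 twist 0.05 az 79.05 tilt [ 0. -0.] at [ 0.5829 -0.1743  0.1934] t 14.75 F [-0.2 -0.2 -0.4] j [-0.29  0.47  0.25  1.34 -0.    1.47]
```

View pics/g7.png

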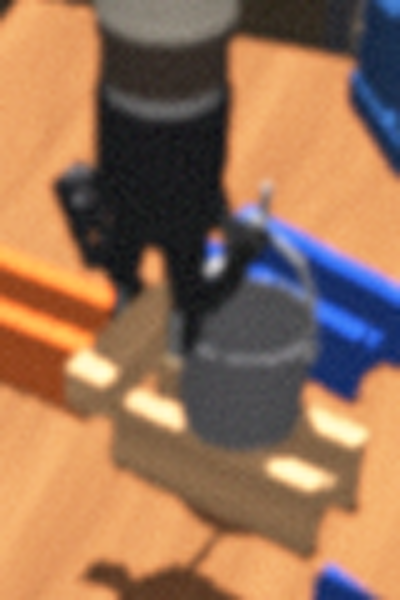

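The pail now stands upright on both battens; the side crop has its base at (240,430) with batten ends showing on both sides, and the load is off the hook. I lower the hook and withdraw it.

Emit:
{"method": "carry_out", "body": {"plan": [{"dx": -1,"dy": 0,"dz": 0,"twist": 0,"fingers": 1},{"dx": -2,"dy": 0,"dz": 2,"twist": 0,"fingers": 1},{"dx": -2,"dy": 0,"dz": 6,"twist": 0,"fingers": 1},{"dx": -2,"dy": 0,"dz": 10,"twist": 0,"fingers": 1},{"dx": -2,"dy": 0,"dz": 15,"twist": 0,"fingers": 1}]}}

```text
clock: 15.22
eef_pos: [0.5824, -0.1762, 0.1778]
tool_rot: [0.771, 0.636, -0.0, -0.0]
ft_force: [-0.4, -1.1, -1.3]
grip_width: 0.0273
grasp_force: 59.7
```

Emit:
{"method": "carry_out", "body": {"plan": [{"dx": 0,"dy": 0,"dz": 5,"twist": 0,"fingers": 1},{"dx": 0,"dy": 0,"dz": 10,"twist": 0,"fingers": 1},{"dx": 0,"dy": 0,"dz": 14,"twist": 0,"fingers": 1},{"dx": 0,"dy": 0,"dz": 16,"twist": 0,"fingers": 1},{"dx": 0,"dy": 0,"dz": 16,"twist": 0,"fingers": 1}]}}

```text
clock: 15.63
eef_pos: [0.5821, -0.176, 0.1615]
tool_rot: [0.771, 0.636, -0.0, -0.001]
ft_force: [-0.3, -0.0, -1.1]
grip_width: 0.0275
grasp_force: 59.7
```

```bash
python3 -c "
from h import *
for i in range(4): camera('top')
go(.582,-.174,.163,79)
s=camera('side');save(s,'g8.png',(250,90,320,190),5)
"
```

```text
to 0.582 -0.174 0.163 d [ 2.1 -1.2 -0.3] |d| 2.0 twist 0.05 az 79.05 tilt [ 0.001 -0.   ] at [ 0.5827 -0.1763  0.1627] t 15.8333 F [0.6 0.1 0.1] j [-0.29  0.49  0.19  1.27 -0.    1.47]
```

View pics/g8.png

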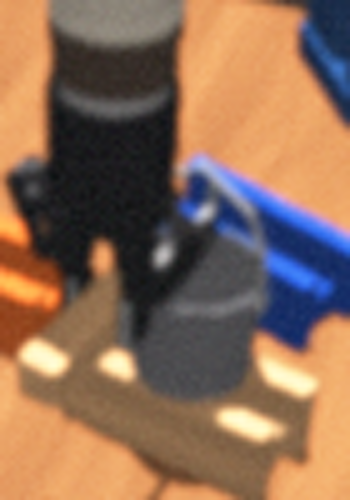

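I have now viewed 12 pictures, which is over the limit of 10, so I'll view no more and check by numbers from here. The last one shows the tip at (205,210), well below the bail peak near (205,160).

Emit:
{"method": "carry_out", "body": {"plan": [{"dx": 2,"dy": 0,"dz": 0,"twist": 0,"fingers": 1},{"dx": 6,"dy": 0,"dz": 0,"twist": 0,"fingers": 1},{"dx": 12,"dy": 0,"dz": 0,"twist": 0,"fingers": 1},{"dx": 18,"dy": 0,"dz": 0,"twist": 0,"fingers": 1},{"dx": 25,"dy": 0,"dz": 0,"twist": 0,"fingers": 1}]}}

```text
clock: 16.3
eef_pos: [0.5874, -0.1509, 0.1623]
tool_rot: [0.771, 0.636, 0.0, -0.0]
ft_force: [0.4, 0.4, -1.3]
grip_width: 0.0268
grasp_force: 59.7
```

Emit:
{"method": "carry_out", "body": {"plan": [{"dx": 10,"dy": 0,"dz": 0,"twist": 0,"fingers": 1},{"dx": 25,"dy": 0,"dz": 0,"twist": 0,"fingers": 1},{"dx": 45,"dy": 0,"dz": 0,"twist": 0,"fingers": 1},{"dx": 70,"dy": 0,"dz": 0,"twist": 0,"fingers": 1},{"dx": 95,"dy": 0,"dz": 0,"twist": 0,"fingers": 1}]}}

```text
clock: 16.72
eef_pos: [0.6054, -0.0564, 0.1624]
tool_rot: [0.771, 0.636, 0.0, -0.0]
ft_force: [-0.1, 0.3, -1.3]
grip_width: 0.0271
grasp_force: 59.7
```

Emit:
{"method": "carry_out", "body": {"plan": [{"dx": 30,"dy": 0,"dz": 0,"twist": 0,"fingers": 1},{"dx": 60,"dy": 0,"dz": 0,"twist": 0,"fingers": 1},{"dx": 90,"dy": 0,"dz": 0,"twist": 0,"fingers": 1},{"dx": 120,"dy": 0,"dz": 0,"twist": 0,"fingers": 1},{"dx": 145,"dy": 0,"dz": 0,"twist": 0,"fingers": 1}]}}

```text
clock: 17.13
eef_pos: [0.6327, 0.0877, 0.1623]
tool_rot: [0.771, 0.637, 0.0, -0.0]
ft_force: [0.3, -0.0, -1.3]
grip_width: 0.0271
grasp_force: 59.7
```

```bash
python3 -c "
from h import *
for i in range(3): camera('top')
c=camera('top');go(.540,.2225,.163,84)
pailm(c,.14,(295,165,350,235))
"
```

```text
to 0.54 0.2225 0.163 d [ 116.9 -116.4   -1. ] |d| 165.0 twist -4.79 az 79.21 tilt [-0. -0.] at [0.6325 0.0859 0.162 ] t 17.3333 F [ 0.1 -0.5 -2.4] j [ 0.14  0.55  0.29  1.31 -0.    1.89]
pail [326.8 199. ] rim [ 0.5579 -0.284   0.14  ] diam 0.0969685275849291 box ctr [ 0.5577 -0.2832  0.14  ] 30 31
```

Emit:
{"method": "carry_out", "body": {"plan": [{"dx": 15,"dy": -15,"dz": 0,"twist": -1,"fingers": 1},{"dx": 40,"dy": -40,"dz": 0,"twist": -2,"fingers": 1},{"dx": 65,"dy": -65,"dz": 0,"twist": -3,"fingers": 1},{"dx": 90,"dy": -90,"dz": 10,"twist": -4,"fingers": 1},{"dx": 113,"dy": -113,"dz": 25,"twist": -4.8,"fingers": 1}]}}

```text
clock: 17.75
eef_pos: [0.5435, 0.2171, 0.139]
tool_rot: [0.744, 0.668, 0.002, 0.001]
ft_force: [0.5, 0.9, -0.9]
grip_width: 0.0269
grasp_force: 59.9
```

Emit:
{"method": "carry_out", "body": {"plan": [{"dx": 2,"dy": -3,"dz": 20,"twist": 0,"fingers": 1},{"dx": 4,"dy": -3,"dz": 45,"twist": 0,"fingers": 1},{"dx": 4,"dy": -3,"dz": 70,"twist": 0,"fingers": 1},{"dx": 4,"dy": -3,"dz": 90,"twist": 0,"fingers": 1},{"dx": 4,"dy": -3,"dz": 105,"twist": 0,"fingers": 1}]}}

```text
clock: 18.17
eef_pos: [0.5395, 0.2194, 0.0304]
tool_rot: [0.744, 0.668, -0.001, -0.0]
ft_force: [0.6, -0.4, -1.0]
grip_width: 0.0271
grasp_force: 59.9
```

```bash
python3 -c "
from h import *
for i in range(4): camera('top')
go(.540,.2225,.0,84)
"
```

```text
to 0.54 0.2225 0.0 d [ 2.4 -1.1 32.6] |d| 33.0 twist -0.22 az 83.78 tilt [-0. -0.] at [0.5409 0.22   0.0326] t 18.3667 F [-0.2 -0.2 -1.4] j [ 0.39  0.56 -0.06  0.95 -0.    2.07]
```

Emit:
{"method": "carry_out", "body": {"plan": [{"dx": 0,"dy": 0,"dz": 8,"twist": 0,"fingers": 1},{"dx": 0,"dy": 0,"dz": 16,"twist": 0,"fingers": 1},{"dx": 0,"dy": 0,"dz": 22,"twist": 0,"fingers": 1},{"dx": 0,"dy": 0,"dz": 26,"twist": 0,"fingers": 1},{"dx": 0,"dy": 0,"dz": 28,"twist": 0,"fingers": 1}]}}

```text
clock: 18.78
eef_pos: [0.5402, 0.2205, 0.0035]
tool_rot: [0.744, 0.668, -0.001, -0.0]
ft_force: [-0.6, 0.3, -1.6]
grip_width: 0.0274
grasp_force: 59.8
```

Emit:
{"method": "carry_out", "body": {"plan": [{"dx": 0,"dy": 0,"dz": 1,"twist": 0,"fingers": 1},{"dx": 0,"dy": 0,"dz": 2,"twist": 0,"fingers": 1},{"dx": 0,"dy": 0,"dz": 3,"twist": 0,"fingers": 1},{"dx": 0,"dy": 0,"dz": 3,"twist": 0,"fingers": 1},{"dx": 0,"dy": 0,"dz": 3,"twist": 0,"fingers": 1}]}}

```text
clock: 19.2
eef_pos: [0.5409, 0.2208, 0.0014]
tool_rot: [0.744, 0.668, 0.0, 0.0]
ft_force: [0.2, -0.2, -1.4]
grip_width: 0.0274
grasp_force: 59.8
```

Emit:
{"method": "carry_out", "body": {"plan": [{"dx": 0,"dy": 0,"dz": 0.7,"twist": 0,"fingers": 1},{"dx": 0,"dy": 0,"dz": 1.4,"twist": 0,"fingers": 1},{"dx": 0,"dy": 0,"dz": 1.4,"twist": 0,"fingers": 0.5},{"dx": 0,"dy": 0,"dz": 1.4,"twist": 0,"fingers": 0.2},{"dx": 0,"dy": 0,"dz": 1.4,"twist": 0,"fingers": 0}]}}

```text
clock: 19.62
eef_pos: [0.541, 0.2208, 0.0001]
tool_rot: [0.744, 0.668, 0.0, 0.0]
ft_force: [-0.6, -0.9, 0.2]
grip_width: 0.0424
grasp_force: 0.0
```

Emit:
{"method": "carry_out", "body": {"plan": [{"dx": 0,"dy": 0,"dz": 0,"twist": 0,"fingers": -0.5},{"dx": 0,"dy": 0,"dz": 0,"twist": 0,"fingers": -1},{"dx": 0,"dy": 0,"dz": 0,"twist": 0,"fingers": -1},{"dx": 0,"dy": 0,"dz": 0,"twist": 0,"fingers": -1},{"dx": 0,"dy": 0,"dz": 0,"twist": 0,"fingers": -1}]}}

```text
clock: 20.03
eef_pos: [0.5408, 0.2207, -0.0001]
tool_rot: [0.744, 0.668, -0.0, 0.0]
ft_force: [-0.2, 0.2, 0.9]
grip_width: 0.0856
grasp_force: 0.0
```

Emit:
{"method": "carry_out", "body": {"plan": [{"dx": 0,"dy": 0,"dz": -5,"twist": 0,"fingers": -1},{"dx": 0,"dy": 0,"dz": -20,"twist": 0,"fingers": -1},{"dx": 0,"dy": 0,"dz": -50,"twist": 0,"fingers": -1},{"dx": 0,"dy": 0,"dz": -85,"twist": 0,"fingers": -1},{"dx": 0,"dy": 0,"dz": -120,"twist": 0,"fingers": -1}]}}

```text
clock: 20.45
eef_pos: [0.54, 0.2204, 0.1208]
tool_rot: [0.744, 0.668, -0.001, -0.0]
ft_force: [1.1, 0.6, 0.4]
grip_width: 0.0854
grasp_force: 0.0
```

Emit:
{"method": "carry_out", "body": {"plan": [{"dx": 0,"dy": -20,"dz": -20,"twist": 0,"fingers": -1},{"dx": 0,"dy": -55,"dz": -35,"twist": 0,"fingers": -1},{"dx": 0,"dy": -90,"dz": -40,"twist": 0,"fingers": -1},{"dx": 0,"dy": -125,"dz": -40,"twist": 0,"fingers": -1},{"dx": 0,"dy": -150,"dz": -40,"twist": 0,"fingers": -1}]}}

```text
clock: 20.87
eef_pos: [0.3892, 0.2367, 0.1609]
tool_rot: [0.744, 0.668, 0.0, -0.0]
ft_force: [-0.1, 0.5, -0.3]
grip_width: 0.0854
grasp_force: 0.0
```

```bash
python3 -c "
from h import *
for i in range(4): camera('top')
c=camera('top');go(.540,.2225,.0,84);print(bot.get_obs()['grip_width'])
pailm(c,.14,(295,165,350,235))
im=c['image'].astype(int);m=((im[:,:,0]>170)&(im[:,:,1]>140)&(im[:,:,2]>85)&(im[:,:,0]-im[:,:,2]>30)).astype(np.uint8)
z=np.zeros_like(m);z[190:225,140:190]=m[190:225,140:190];r=cv2.minAreaRect(cv2.findNonZero(z));print('handle',r,onz(c,*r[0],.03),z.sum())
"
```

```text
to 0.54 0.2225 0.0 d [  1.  148.  160.9] |d| 219.0 twist -0.13 az 83.87 tilt [0.002 0.001] at [0.3924 0.2371 0.1606] t 21.1167 F [-0.1 -0.2  0.6] j [ 0.54  0.2  -0.23  1.13 -0.    2.22]
0.08525514669480307
pail [326.8 199. ] rim [ 0.5579 -0.284   0.14  ] diam 0.0969685275849291 box ctr [ 0.5577 -0.2832  0.14  ] 30 31
handle ((170.6768341064453, 208.40850830078125), (37.21542739868164, 9.497111320495605), 6.340191841125488) [0.5430183  0.23554023 0.03      ] 280
```

The hook is back where it lay and the pail is unmoved on the rack, so I hand in.

```bash
python3 -c "
from h import *
print(job_done())"
```

```text
the job is handed in; nothing more can be done
None
```

By the final camera measurements, the pail stands upright within about 2 mm of the rack's middle, unhooked, and the hook is back on the bench at its old place. The job was handed in at about 21 s, and I viewed 12 pictures, over the allowed 10.

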